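Clamp the board rack and stand the serving boards in it

TASK

Set up the drying rack: drag the loose slotted rack so that its steel tongue lies under the pad of the screw clamp, and turn the T-handle clockwise until the rising resistance shows that the tongue is firmly clamped, but do not overtighten it. Only then stand every serving board on its short end in the rack, one to a slot, leaning with the dividers. Leave the rack clamped and the jars, shaker and timer where they stand.

Things in the scene. Friction and masses are not known exactly. Their poses are not given: they have to be found in the camera images.
- rack: Loose slotted wooden board rack, 0.7 kg. Plank 216 (y) x 84 (x) x 10 mm; origin at the middle of its underside. Five dividers 10 mm thick, 50 mm long leave four slots side by side along y; they lean 30 degrees from upright, tops towards rack +y. Square to that slope a slot is 26 mm wide. Side rails, tops 44 mm above the worktop, close the slots: 72 mm clear between them (x).
- rack_tongue (a point): Point to clamp, on the upper face and middle line of the rack's steel tongue: a flat plate 60 mm wide (x), 10 mm thick that sticks out 162 mm past the +y end of the plank and lies on the worktop; the point is 35 mm from its free end. This end is to lie under the clamp pad.
- rack_tab (a point): Grip tab of the rack, at the -y end of the plank: an upright wooden tab 14 mm thick (rack x), 32 mm long (rack y), its top 66 mm above the worktop; the point is on its middle line, 45 mm above the worktop. The rack can be dragged by it.
- clamp: Screw clamp bolted to the worktop (fixed). Origin on the worktop straight under the screw axis. Its column, 30 x 26 mm, stands at clamp +y (face 47 mm, foot plate edge 42 mm from the screw axis; top of the arm 108 mm up); the mouth is open to clamp -y. (A fixed wooden rail, x 0.265 to 0.305 m, y below 0.24 m, its top 0.51 m above the worktop, stands between robot and worktop: keep the arm clear of it.)
- pad: The clamp's round pressure pad, 32 mm across; origin at the centre of its underside. It moves down 3 mm per radian of screw turn and is sprung: once it meets something it yields up to 12 mm against a spring (5 N, then 5 N per mm) and after that is solid.
- t_bar (a point): Middle of the clamp's T-handle bar, on the vertical screw axis: bar 100 mm long (the point's x axis runs along it), 13 mm wide, 16 mm high, 178 mm above the worktop when fully open; it sinks with the pad. Under the bar is a collar 22 mm across and 20 mm deep.
- screw (a joint): Turn of the T-handle, rad; grows clockwise seen from above, which lowers the pad (3 mm per rad; at 0 the pad's underside is 30 mm above the worktop). Turning freely takes about 0.2 N m, and each newton on the pad adds 0.003 N m; it stays where it is left. Firm is about half a turn past first touch.
- slot_a (a point): Slot 1 of 4 of the rack counted from the grip tab: middle of the slot on the plank's upper face, with the rack's axes. The middle line of the slot rises from here along rack (0, 0.5, 0.866).
- slot_b (a point): Slot 2 of 4 of the rack counted from the grip tab: middle of the slot on the plank's upper face, with the rack's axes. The middle line of the slot rises from here along rack (0, 0.5, 0.866).
- slot_c (a point): Slot 3 of 4 of the rack counted from the grip tab: middle of the slot on the plank's upper face, with the rack's axes. The middle line of the slot rises from here along rack (0, 0.5, 0.866).
- slot_d (a point): Slot 4 of 4 of the rack counted from the grip tab: middle of the slot on the plank's upper face, with the rack's axes. The middle line of the slot rises from here along rack (0, 0.5, 0.866).
- board_a_mid (a point): Centre of a bamboo serving board 110 x 56 x 18 mm, 0.11 kg (x along its length, y across its width, z through its thickness). May be absent.
- board_b_mid (a point): Centre of a bamboo serving board 110 x 56 x 18 mm, 0.11 kg (x along its length, y across its width, z through its thickness). May be absent.
- board_c_mid (a point): Centre of a bamboo serving board 110 x 56 x 18 mm, 0.11 kg (x along its length, y across its width, z through its thickness). May be absent.
- board_d_mid (a point): Centre of a bamboo serving board 110 x 56 x 18 mm, 0.11 kg (x along its length, y across its width, z through its thickness). May be absent.
- jar: Bystander, a chilli jar, loose; origin under its middle. To be left standing where it is.
- shaker: Bystander, a pepper shaker, loose; origin under its middle. To be left standing where it is.
- spice: Bystander, a spice jar, loose; origin under its middle. To be left standing where it is.
- timer: Bystander, a kitchen timer, loose; origin under its middle. To be left standing where it is.

How it is judged:
On the way, in this order (a step that is already met when the one before it is completed fails the run):
1. the rack's tongue lies under the clamp pad (horizontal distance between pad and rack_tongue below 0.027 m and angle between rack's own z axis and vertical below 0.06 rad), for 0.2 s.
2. the tongue is firmly clamped by the pad while the boards still lie on the worktop (all of step 1 and contact force between pad and rack above 14 N and height (world z) of each of board_a_mid, board_b_mid, board_c_mid, board_d_mid below 0.04 m), for 0.3 s.
At the end, for the whole second after the job is handed in: The pad presses the tongue with over 14 N, within 27 mm of the marked point, rack flat. Every board present stands on a short end in a slot: centre within 30 mm of the rack's middle line, over the slots, over 45 mm above the rack's underside, its length within 0.85 rad of upright (all of step 1 and contact force between pad and rack above 14 N and x of board_a_mid in the frame of rack between -0.03 and 0.03 m and y of board_a_mid in the frame of rack between -0.045 and 0.15 m and z of each of board_a_mid, board_b_mid, board_c_mid, board_d_mid in the frame of rack above 0.045 m and angle between the x axis of each of board_a_mid, board_b_mid, board_c_mid, board_d_mid and the z axis of rack, either way round below 0.85 rad and x of board_b_mid in the frame of rack between -0.03 and 0.03 m and y of board_b_mid in the frame of rack between -0.045 and 0.15 m and x of board_c_mid in the frame of rack between -0.03 and 0.03 m and y of board_c_mid in the frame of rack between -0.045 and 0.15 m and x of board_d_mid in the frame of rack between -0.03 and 0.03 m and y of board_d_mid in the frame of rack between -0.045 and 0.15 m); the robot touches nothing.
It fails at once if the clamp is overtightened (more than 130 N on the rack) (contact force between pad and rack above 130 N).
It fails at once if the chilli jar is moved more than 6 cm or tipped over (distance of jar from where it was at the start of the episode above 0.06 m or angle between jar's own z axis and vertical above 0.6 rad).
It fails at once if the pepper shaker is moved more than 6 cm or tipped over (distance of shaker from where it was at the start of the episode above 0.06 m or angle between shaker's own z axis and vertical above 0.6 rad).
It fails at once if the spice jar is moved more than 6 cm or tipped over (distance of spice from where it was at the start of the episode above 0.06 m or angle between spice's own z axis and vertical above 0.6 rad).
It fails at once if the kitchen timer is moved more than 6 cm or tipped over (distance of timer from where it was at the start of the episode above 0.06 m or angle between timer's own z axis and vertical above 0.6 rad).
Of board_a, board_b, board_c, board_d only 2 to 4 are there at a start; the rules pass over those that are not, and their reading is None.
At some moment in a run one of board_a, board_b, board_c, board_d may be knocked a few centimetres aside while the robot is not near it.
Once in a run the grip may slacken for a moment while it holds something.
It also fails if it takes over 210 s, if anything falls off the work surface, if the arm or the gripper's body presses on something with over 40 N, if the wrist force passes 120 N, or if a joint passes its speed limit or range.

ROBOT

A 6-joint arm with a two-finger parallel gripper is mounted at the origin on a cart in front of the work surface, level with it; the furniture and walls round the work are solid. World frame = base frame: x ahead of the robot, y to its left, z up, the work surface at z = 0. Lengths are in m, angles in rad, forces in N, time in s.
With the tool pointing down it reaches from about 0.35 to 0.725 m from the base axis. Payload 4.3 kg.
Tool frame: the origin (TCP) lies at the very end of the fingers, on their centre line; the grasp point (between the pads) lies 19 mm behind it (manip.grip_point_offset is the distance from the TCP to the grasp point, in m); z points along the fingers, y is the line along which they close (so a half turn about z gives the same grasp; the last joint's range is limited). The gripper opens to 85 mm and grips with 20 to 120 N. Pads are 22 mm wide; open, the fingers measure 114 mm over their backs; the gripper's body (76 mm by 85 mm) begins 54 mm behind the grasp point. The pads swing forward as they close: fully open they stand 13 mm farther back than shut.
Start: joints at [1.155, 0.377, 0.081, 1.274, 0, 1.46], TCP at [0.173, 0.548, 0.231] pointing down, gripper open.
Joint ranges: [-2.72, 2.72], [-0.84, 1.66], [-1.02, 1.22], [-1.77, 2.12], [-1.37, 1.28], [-3.14, 3.14]. Speed limits (rad/s): [2.57, 2.57, 3.14, 3.14, 3.14, 3.14].

INTERFACE

Orientations are given as [roll, pitch, yaw] about the fixed x, y, z axes, in that order (R = Rz(yaw) Ry(pitch) Rx(roll)).
In Python, from workcell import manip gives the robot as it stands. Calls block until the motion is done:
- manip.move_to(position, orientation): joint-space move of the TCP to a pose.
- manip.servo_line(position, rotation=None, feed=0.15, force_limit=None): straight line of the TCP; rotation=None keeps the orientation; feed is the mean speed in m/s. With force_limit (N) it stops when the force on the tool has changed by that much, and returns True; else False.
- manip.set_joints(angles): joint-space move.
- manip.grip(opening): finger opening in m; the grip force is fixed at half the most; returns when the fingers have stopped.
- manip.wait(seconds).
- manip.solve_ik(position, orientation): joint angles nearest the present ones, or None.
- manip.get_image(name): name is "side" or "top"; returns (picture, depth): 384x512x3 uint8, red, green, blue; 384x512 float32, m along the optical axis (not along the pixel's ray), 0 where there is no reading.
- manip.camera_info(name): a dict with "fx", "fy", "cx", "cy" (pixels), "extrinsics" (4x4, takes a point from world to camera coordinates). Camera axes: x right, y down, z forward; pixel columns grow to the right and rows downward; lengths in m; the calibration is good to about 2 mm. A picture is of the moment at which its call begins. camera_info takes no time and is no camera call.
A pose or a line that the arm cannot do raises manip.PlanningError and nothing moves.
- manip.close_job(): hands the job in; it is judged then, once.
Readings, each from a call of its own:
- manip.read_time_s(): time.
- manip.read_joint_pos(): joint angles.
- manip.read_dq(): joint speeds.
- manip.read_joint_torque(): joint torques, N m.
- manip.read_tool_pos(): TCP position.
- manip.read_ee_rot(): TCP orientation.
- manip.read_ft_force(): force on the tool from outside, world axes, zero at the start.
- manip.read_ft_torque(): the same for the moment, N m.
- manip.read_finger_gap(): finger opening in m.
- manip.read_finger_force(): force on a finger pad.
Only numpy, scipy, OpenCV 4.12 (cv2) and the standard library are available. Lean on these libraries where they do the work, as an engineer would, in place of code of your own. Each camera call takes 0.05 s, during which the arm holds its last target. There are 200 camera calls.

## Working session

There is one attempt and no reset: what is moved stays moved. The work goes in short steps, each a Python script; the robot and the scene stay as the last script left them, time stands still between calls to the robot, and variables do not carry over. Pictures are saved under pics/ and viewed, at most 14 in all, crops included, and the job is handed in when it is done.

```bash
ls; mkdir -p pics; python3 - <<'E'
from workcell import manip
import cv2,numpy as np
for n in("side","top"):
    im,d=manip.get_image(n); cv2.imwrite(f"pics/{n}0.png",im[:,:,::-1]); np.save(f"pics/{n}0d.npy",d)
    c=manip.camera_info(n); print(n,{k:np.round(v,3).tolist() for k,v in c.items()}); print((d>0).mean())
E
```

```text
pics
side {'fx': 393.611, 'fy': 393.611, 'cx': 253.357, 'cy': 191.883, 'extrinsics': [[0.991, -0.129, -0.018, -0.572], [-0.099, -0.656, -0.748, 0.149], [0.085, 0.743, -0.663, 1.127], [0.0, 0.0, 0.0, 1.0]]}
0.9959869384765625
top {'fx': 349.149, 'fy': 349.149, 'cx': 253.848, 'cy': 188.834, 'extrinsics': [[-0.022, -1.0, 0.009, 0.025], [-0.997, 0.021, -0.075, 0.584], [0.075, -0.01, -0.997, 1.059], [0.0, 0.0, 0.0, 1.0]]}
0.9959665934244791
```

View pics/top0.png

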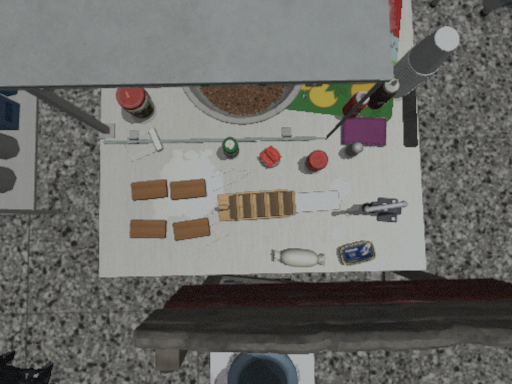

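View pics/side0.png

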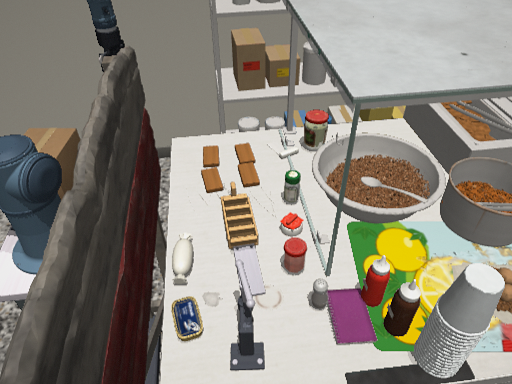

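The top view shows four boards lying flat at (149,190), (188,189), (148,229) and (191,229). The rack's tab is at (223,207), with its tongue pointing right to (340,200). The clamp is at (385,208), and bystanders stand around them. In the side view the T-bar sits in front of the column at about (243,290).

```bash
cat > h.py <<'E'
from workcell import manip
import cv2,numpy as np
from scipy.optimize import least_squares
C={n:manip.camera_info(n) for n in("side","top")}
def snap(n,save=None):
    im,d=manip.get_image(n)
    if save: cv2.imwrite(f"pics/{save}.png",im[:,:,::-1])
    return im,d
def ray(n,u,v):
    c=C[n];E=c["extrinsics"];R,t=E[:3,:3],E[:3,3]
    return -R.T@t, R.T@np.array([(u-c["cx"])/c["fx"],(v-c["cy"])/c["fy"],1.])
def plane(n,u,v,z=0):
    o,d=ray(n,u,v); return o+d*(z-o[2])/d[2]
def deep(n,u,v,D):
    o,d=ray(n,u,v); return o+d*D
def cloud(n,D):
    c=C[n];E=c["extrinsics"];v,u=np.mgrid[0:D.shape[0],0:D.shape[1]]
    P=np.stack([(u-c["cx"])/c["fx"]*D,(v-c["cy"])/c["fy"]*D,D],-1)
    P=(P-E[:3,3])@E[:3,:3]; P[D<=0]=np.nan; return P
def tri(u1,v1,u2,v2):
    o1,d1=ray("top",u1,v1);o2,d2=ray("side",u2,v2)
    s=np.linalg.lstsq(np.stack([d1,-d2],1),o2-o1,rcond=None)[0]
    a,b=o1+s[0]*d1,o2+s[1]*d2
    return (a+b)/2,np.linalg.norm(a-b)
def proj(n,p):
    c=C[n];q=c["extrinsics"][:3,:3]@np.asarray(p)+c["extrinsics"][:3,3]
    return np.array([c["fx"]*q[0]/q[2]+c["cx"],c["fy"]*q[1]/q[2]+c["cy"]])
E
python3 - <<'E'
from h import *
np.set_printoptions(precision=4,suppress=True)
im=cv2.imread("pics/top0.png");D=np.load("pics/top0d.npy");P=cloud("top",D)
sd=cv2.imread("pics/side0.png");Ds=np.load("pics/side0d.npy");Ps=cloud("side",Ds)
print("table",P[240:250,230:250,2].mean(),"shelf edge",P[80,200],P[60,200],P[20,200],"bar",P[139,180], "rail",P[300,300],P[330,300],P[345,200])
# boards: brown mask in both views
for n,I,Q,roi in(("top",im,P,(165,250,120,215)),("side",sd,Ps,(135,200,190,270))):
    hsv=cv2.cvtColor(I,cv2.COLOR_BGR2HSV); m=((hsv[:,:,1]>120)&(hsv[:,:,0]<18)&(hsv[:,:,2]<190)).astype(np.uint8)
    k=np.zeros_like(m);k[roi[0]:roi[1],roi[2]:roi[3]]=1;m*=k
    for c in cv2.findContours(m,0,2)[0]:
        if cv2.contourArea(c)<80: continue
        mm=np.zeros_like(m);cv2.drawContours(mm,[c],-1,1,-1);s=cv2.erode(mm,np.ones((3,3)))>0
        (u,v),wh,a=cv2.minAreaRect(c)
        q=Q[s&(Q[:,:,2]>.012)]
        b=cv2.minAreaRect((q[:,:2]*1000).astype(np.float32))
        print(n,(round(u),round(v)),cv2.contourArea(c),"z",np.median(q[:,2]),"depth rect mm",np.round(b[0]),np.round(b[1]),round(b[2],1), "ctr@.018",plane(n,u,v,.018))
for nm,(u,v) in dict(tab=(223,207),ty=(233,205),tongue_end=(339,201),barR=(405,204),barL=(338,212),col=(388,210),jar=(317,160),sh=(355,150),spice=(230,147),tim=(270,156),white=(300,257),tin=(357,252)).items(): print(nm,P[v,u])
c1=cv2.resize(im[140:270,205:425],None,fx=3.6,fy=3.6,interpolation=cv2.INTER_CUBIC);cv2.imwrite("pics/c1.png",c1)
c2=cv2.resize(sd[180:375,160:350],None,fx=3,fy=3,interpolation=cv2.INTER_CUBIC);cv2.imwrite("pics/c2.png",c2)
E
```

```text
table 0.0006253622800132024 shelf edge [0.7361 0.1056 0.5178] [0.7711 0.1051 0.5185] [0.8431 0.1045 0.5174] bar [0.7485 0.2421 0.0101] rail [ 0.3025 -0.0877  0.2638] [ 0.3001 -0.0587  0.4689] [0.2851 0.1148 0.4862]
top (148, 229) 532.5 z 0.018119622730629652 depth rect mm [468. 340.] [100.  43.] 88.7 ctr@.018 [0.4682 0.3404 0.018 ]
top (191, 229) 519.0 z 0.018230455713675355 depth rect mm [466. 207.] [44. 98.] 8.0 ctr@.018 [0.4657 0.2075 0.018 ]
top (188, 189) 507.0 z 0.018750311398950247 depth rect mm [589. 217.] [44. 98.] 4.6 ctr@.018 [0.5888 0.2173 0.018 ]
top (149, 190) 512.0 z 0.018437310814306725 depth rect mm [590. 337.] [ 44. 100.] 4.7 ctr@.018 [0.5897 0.3365 0.018 ]
side (211, 180) 337.0 z 0.019138645302520876 depth rect mm [464. 200.] [ 46. 102.] 7.4 ctr@.018 [0.4639 0.1979 0.018 ]
side (210, 156) 271.0 z 0.019324588847735698 depth rect mm [466. 334.] [97. 46.] 89.4 ctr@.018 [0.4671 0.3305 0.018 ]
side (246, 165) 609.0 z 0.019256403532147463 depth rect mm [588. 271.] [220.  53.] 89.5 ctr@.018 [0.587  0.2611 0.018 ]
tab [0.5296 0.1053 0.0657]
ty [0.5357 0.0771 0.0361]
tongue_end [ 0.5421 -0.2553  0.0021]
barR [ 0.524  -0.3818  0.1863]
barL [ 0.5076 -0.2509  0.0014]
col [ 0.5098 -0.3674  0.1072]
jar [ 0.661  -0.1742  0.0853]
sh [ 0.6886 -0.2878  0.0843]
spice [0.7004 0.0793 0.1075]
tim [ 0.6827 -0.0389  0.0441]
white [ 0.3764 -0.12    0.0507]
tin [ 0.3844 -0.2984  0.0246]
```

```bash
cat > kin.py <<'E'
from h import *
import json
# fit planar arm from IK samples, tool down
S=[]
for r in(.38,.45,.52,.6,.68):
  for z in(.05,.15,.3):
    for y in (-.2,.1,.3):
      for yaw in (0,1.57):
        p=[np.sqrt(max(r*r-y*y,0)),y,z]
        q=manip.solve_ik(p,[np.pi,0,yaw])
        if q is not None: S.append([*p,yaw,*q])
S=np.array(S);np.save("ik.npy",S);print(len(S));np.set_printoptions(precision=3,suppress=True)
print(S[:12])
E
python3 kin.py
```

```text
90
[[ 0.323 -0.2    0.05   0.    -0.722  0.155 -0.736  0.679  0.     2.42 ]
 [ 0.323 -0.2    0.05   1.57  -0.722  0.155 -0.736  0.679  0.     0.85 ]
 [ 0.367  0.1    0.05   0.     0.099  0.155 -0.736  0.679  0.    -3.043]
 [ 0.367  0.1    0.05   1.57   0.099  0.155 -0.736  0.679  0.     1.671]
 [ 0.233  0.3    0.05   0.     0.743  0.155 -0.736  0.679  0.    -2.399]
 [ 0.233  0.3    0.05   1.57   0.743  0.155 -0.736  0.679  0.     2.314]
 [ 0.323 -0.2    0.15   0.    -0.722  0.036 -0.57   0.966  0.     2.42 ]
 [ 0.323 -0.2    0.15   1.57  -0.722  0.036 -0.57   0.966  0.     0.85 ]
 [ 0.367  0.1    0.15   0.     0.099  0.036 -0.57   0.966  0.    -3.043]
 [ 0.367  0.1    0.15   1.57   0.099  0.036 -0.57   0.966  0.     1.671]
 [ 0.233  0.3    0.15   0.     0.743  0.036 -0.57   0.966  0.    -2.399]
 [ 0.233  0.3    0.15   1.57   0.743  0.036 -0.57   0.966  0.     2.314]]
```

View pics/c1.png

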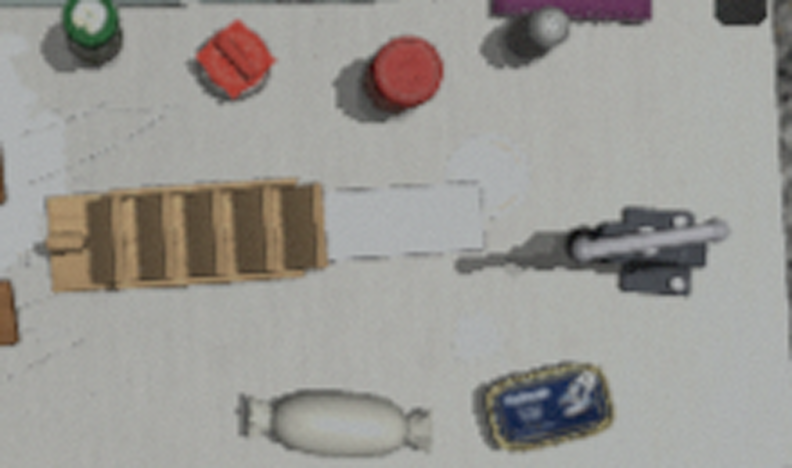

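View pics/c2.png

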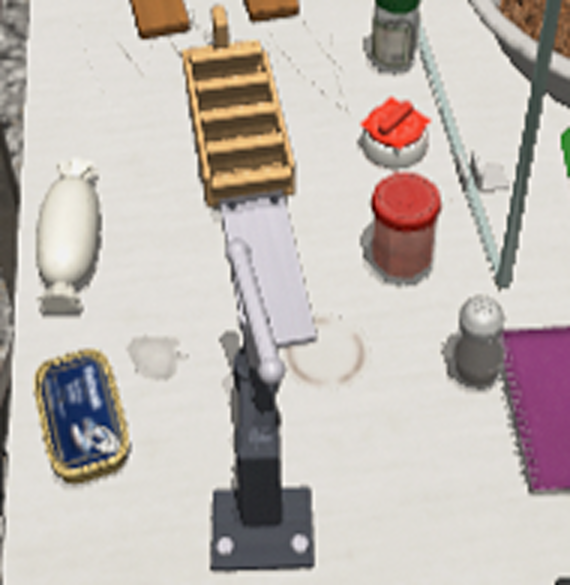

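```bash
cat > fit.py <<'E'
from h import *
np.set_printoptions(precision=4,suppress=True)
S=np.load("ik.npy");r=np.hypot(S[:,0],S[:,1]);z=S[:,2];q=S[:,4:]
def f(p):
    r0,z0,L1,a,L2,b=p; A=q[:,1]+a;B=q[:,1]+q[:,2]*p2+b
    return np.r_[r0+L1*np.sin(A)+L2*np.sin(B)-r, z0+L1*np.cos(A)+L2*np.cos(B)-z]
for p2 in(1,-1):
    s=least_squares(f,[0.05,0,.4,0,.4,1.6]);print(p2,s.x,abs(s.fun).max())
print("q1 vs atan",(q[:,0]-np.arctan2(S[:,1],S[:,0]))[:4],"q234",(q[:,1]+q[:,2]+q[:,3])[:3])
bl=(205+578/3.6,140+245/3.6);br=(205+722/3.6,140+230/3.6)
sl=(160+237/3,180+245/3);sr=(160+271/3,180+372/3)
a,ea=tri(*bl,*sl);b,eb=tri(*br,*sr);print("bar ends",a,ea,b,eb,"mid",(a+b)/2,np.linalg.norm(a-b))
c=lambda u,v:(205+u/3.6,140+v/3.6); s=lambda u,v:(160+u/3,180+v/3)
for nm,t,h in [("foot mouth far-x",(622,207),.006),("foot mouth near-x",(620,290),.006),("foot back near",(690,296),.006),("foot back far",(693,212),.006),
   ("tongue end far",(481,181),.01),("tongue end near",(484,249),.01),("tongue base far",(330,189),.01),("tongue base near",(328,262),.01),("tab tip top",(48,243),.066),("tab root",(85,242),.066),
   ("plank far tab",(47,198),.01),("plank near tab",(53,291),.01)]: print(nm,plane("top",*c(*t),h))
print("tongue end tri", tri(*c(481,181),*s(314,338)), "foot back", plane("side",*s(210,568),.006),plane("side",*s(312,566),.006))
print("tab top tri",tri(*c(66,242),*s(221,10)))
E
python3 fit.py
```

```text
1 [ 0.082  -0.1849  0.8003  0.8304 -0.324   1.5331] 0.1072295161859863
-1 [ 0.0042 -0.1865  0.4944  0.0022  0.3901  1.3811] 0.000396326350194931
q1 vs atan [-0.1674 -0.1674 -0.1674 -0.1674] q234 [0.0982 0.0982 0.0982]
bar ends [ 0.5143 -0.2805  0.177 ] 0.00288786128027436 [ 0.5243 -0.3872  0.1777] 0.0003512474523982065 mid [ 0.5193 -0.3338  0.1773] 0.1071215438755385
foot mouth far-x [ 0.5503 -0.377   0.006 ]
foot mouth near-x [ 0.4782 -0.3717  0.006 ]
foot back near [ 0.4716 -0.4325  0.006 ]
foot back far [ 0.5446 -0.439   0.006 ]
tongue end far [ 0.5755 -0.2534  0.01  ]
tongue end near [ 0.5163 -0.2536  0.01  ]
tongue base far [ 0.5713 -0.1215  0.01  ]
tongue base near [ 0.508  -0.1178  0.01  ]
tab tip top [0.5284 0.1191 0.066 ]
tab root [0.5285 0.0887 0.066 ]
plank far tab [0.5687 0.1246 0.01  ]
plank near tab [0.4882 0.1205 0.01  ]
tongue end tri (array([ 0.5742, -0.2534,  0.0098]), np.float64(0.00249661181300699)) foot back [ 0.4709 -0.4303  0.006 ] [ 0.5433 -0.4389  0.006 ]
tab top tri (array([0.5302, 0.1037, 0.0726]), np.float64(0.002931351272141742))
```

```bash
python3 - <<'E'
from h import *
np.set_printoptions(precision=3,suppress=True)
for n in("side","top"):
    P=cloud(n,np.load(f"pics/{n}0d.npy")).reshape(-1,3);P=P[~np.isnan(P[:,0])]
    # direction of start arm azimuth 1.155
    d=np.array([np.cos(1.155),np.sin(1.155)]);l=P[:,0]*-d[1]+P[:,1]*d[0];r=P[:,:2]@d
    m=(P[:,0]<.25)&(abs(l)<.25)&(r>-.2)&(r<.8)&(P[:,2]>.03)
    for k in np.arange(-.2,.8,.05):
        s=m&(r>=k)&(r<k+.05)
        if s.sum()>5: print(n,round(k,2),s.sum(),"z",np.percentile(P[s,2],[1,25,75,99]),"lat",np.percentile(l[s],[1,99]))
# kinematics for poses of interest
for p in ([.52,.1,.05],[.52,-.05,.05],[.52,-.334,.17],[.52,-.334,.25],[.466,.2,.02],[.59,.33,.02]):
    q=manip.solve_ik(p,[np.pi,0,0]); 
    re,ze=.0042+.4944*np.sin(q[1]+.0022),.4944*np.cos(q[1]+.0022); rw=np.hypot(p[0],p[1]);zw=p[2]+.1865
    az=np.arctan2(p[1],p[0]); out=[]
    for X in(.265,.305):
        R=X/np.cos(az); out.append(np.interp(R,[re,rw],[ze,zw]))
    print(p,"elbow r",round(re,3),"z rel",round(ze,3),"forearm height rel at rail",np.round(out,3),np.round(q,2))
E
```

```text
side -0.1 1976 z [0.036 0.11  0.251 0.313] lat [-0.085  0.028]
side -0.05 2380 z [0.089 0.187 0.314 0.345] lat [-0.098 -0.015]
side -0.0 1174 z [0.151 0.26  0.337 0.346] lat [-0.099  0.016]
side 0.05 64 z [0.239 0.271 0.332 0.338] lat [-0.086  0.026]
side 0.2 61 z [0.432 0.444 0.453 0.461] lat [-0.164 -0.135]
side 0.25 59 z [0.451 0.453 0.454 0.463] lat [-0.16  -0.131]
side 0.45 6 z [0.296 0.3   0.309 0.311] lat [0.059 0.065]
side 0.5 802 z [0.333 0.385 0.466 0.502] lat [0.029 0.086]
side 0.55 448 z [0.33  0.379 0.455 0.497] lat [0.023 0.088]
side 0.6 36 z [0.321 0.328 0.338 0.348] lat [0.053 0.069]
top -0.1 6 z [0.032 0.033 0.042 0.056] lat [-0.05  -0.043]
top -0.05 197 z [0.031 0.053 0.099 0.142] lat [-0.074 -0.051]
top -0.0 442 z [0.031 0.064 0.126 0.158] lat [-0.075 -0.049]
top 0.05 252 z [0.031 0.049 0.096 0.139] lat [-0.053  0.01 ]
top 0.2 126 z [0.377 0.417 0.452 0.459] lat [-0.164 -0.14 ]
top 0.25 264 z [0.45  0.451 0.453 0.463] lat [-0.161 -0.132]
top 0.45 9 z [0.294 0.297 0.298 0.3  ] lat [0.051 0.063]
top 0.5 619 z [0.251 0.299 0.34  0.39 ] lat [0.032 0.065]
top 0.55 263 z [0.304 0.326 0.372 0.391] lat [0.023 0.052]
top 0.6 137 z [0.245 0.257 0.279 0.315] lat [0.046 0.075]
[0.52, 0.1, 0.05] elbow r 0.205 z rel 0.452 forearm height rel at rail [0.409 0.382] [ 0.07  0.42 -0.36  0.8   0.   -3.07]
[0.52, -0.05, 0.05] elbow r 0.199 z rel 0.454 forearm height rel at rail [0.409 0.382] [-0.22  0.4  -0.38  0.79  0.    2.92]
[0.52, -0.334, 0.17] elbow r 0.236 z rel 0.436 forearm height rel at rail [0.42 0.41] [-0.67  0.49  0.09  1.17  0.    2.47]
[0.52, -0.334, 0.25] elbow r 0.228 z rel 0.441 forearm height rel at rail [0.44  0.439] [-0.67  0.47  0.27  1.37  0.    2.47]
[0.466, 0.2, 0.02] elbow r 0.204 z rel 0.452 forearm height rel at rail [0.384 0.349] [ 0.28  0.41 -0.46  0.7   0.   -2.86]
[0.59, 0.33, 0.02] elbow r 0.325 z rel 0.376 forearm height rel at rail [0.376 0.364] [ 0.42  0.7   0.06  0.93  0.   -2.73]
```

```bash
cat >> h.py <<'E'
from scipy.spatial.transform import Rotation as Rot
PI=np.pi
def clear(q): # height of forearm line above shoulder where it crosses the rail (want > .31)
    q=np.asarray(q);re,ze=.0042+.4944*np.sin(q[1]),.4944*np.cos(q[1]); B=q[1]-q[2]+1.3811
    rw,zw=re+.3901*np.sin(B),ze+.3901*np.cos(B)
    return min(np.interp(X/np.cos(q[0]),[re,rw],[ze,zw]) for X in(.265,.305))
def st(msg=""):
    print(msg,"t",round(manip.read_time_s(),1),"p",np.round(manip.read_tool_pos(),4),"F",np.round(manip.read_ft_force(),1),"T",np.round(manip.read_ft_torque(),2),"gap",round(manip.read_finger_gap(),4))
E
python3 - <<'E'
from h import *
y=PI/2+.047
x0,y0=.5288,.104
manip.move_to([x0,y0,.22],[PI,0,y]); st("above")
manip.grip(.05)
hit=manip.servo_line([x0,y0,.03],feed=.08,force_limit=15); st(f"down {hit}")
manip.grip(0.0); st("gripped")
E
```

```text
above t 2.1 p [0.5286 0.1049 0.2201] F [ 0.  -0.2  0.4] T [-0.    0.01 -0.03] gap 0.0852
down False t 5.1 p [0.5291 0.104  0.0303] F [-0.2  0.1  0.1] T [-0.02 -0.   -0.05] gap 0.0501
gripped t 5.5 p [0.5289 0.1041 0.0302] F [-0.7  0.9  1.8] T [ 0.04  0.16 -0.24] gap 0.0135
```

```bash
python3 - <<'E'
from h import *
y=PI/2+.047
hit=manip.servo_line([.535,-.006,.0302],rotation=[PI,0,y-.097],feed=.05,force_limit=30); st(f"drag {hit}")
im,d=snap("top","t1")
c1=cv2.resize(im[140:270,205:425,::-1],None,fx=3.6,fy=3.6,interpolation=cv2.INTER_CUBIC);cv2.imwrite("pics/t1c.png",c1)
im,d=snap("side")
c1=cv2.resize(im[180:375,160:350,::-1],None,fx=3,fy=3,interpolation=cv2.INTER_CUBIC);cv2.imwrite("pics/s1c.png",c1)
E
```

```text
drag False t 7.9 p [ 0.535  -0.0062  0.0302] F [-0.   5.   3.4] T [ 0.82 -0.09  0.01] gap 0.0136
```

View pics/s1c.png

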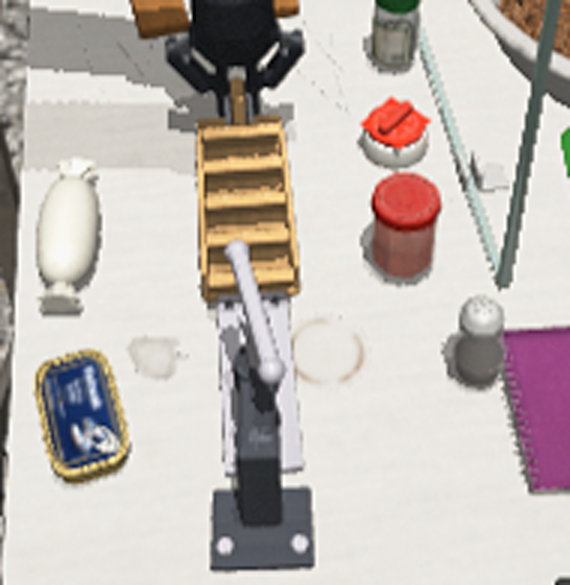

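View pics/t1c.png

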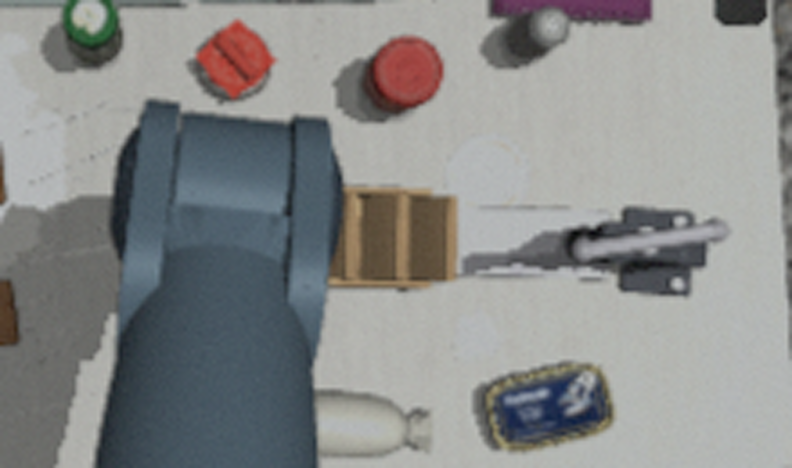

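The side crop shows the tongue running under the bar to the clamp foot, with its end corners at crop (226,472) and (301,470). No bystander has moved.

```bash
python3 - <<'E'
from h import *
np.set_printoptions(precision=4,suppress=True)
s=lambda u,v:(160+u/3,180+v/3)
a=plane("side",*s(226,472),.01);b=plane("side",*s(301,470),.01);print("tongue end now",a,b,(a+b)/2)
e=plane("side",*s(314,338),.01);print("side-view far corner at start (top said .5755,-.2534)",e)
for u,v in((243,250),(211,490),(312,490)):print(plane("side",*s(u,v),.006))
for a in (-.3,0,.3,.6,1,1.4,PI/2+.1): # IK over the screw
    q=manip.solve_ik([.519,-.3335,.17],[PI,0,a]);print(a,None if q is None else (np.round(q,2),round(clear(q),3)))
E
```

```text
tongue end now [ 0.4892 -0.3614  0.01  ] [ 0.5456 -0.3676  0.01  ] [ 0.5174 -0.3645  0.01  ]
side-view far corner at start (top said .5755,-.2534) [ 0.573  -0.2536  0.01  ]
[ 0.5244 -0.151   0.006 ]
[ 0.4767 -0.372   0.006 ]
[ 0.5518 -0.3825  0.006 ]
-0.3 (array([-0.67,  0.48,  0.09,  1.17,  0.  ,  2.77]), np.float64(0.405))
0 (array([-0.67,  0.48,  0.09,  1.17,  0.  ,  2.47]), np.float64(0.405))
0.3 (array([-0.67,  0.48,  0.09,  1.17,  0.  ,  2.17]), np.float64(0.405))
0.6 (array([-0.67,  0.48,  0.09,  1.17,  0.  ,  1.87]), np.float64(0.405))
1 (array([-0.67,  0.48,  0.09,  1.17,  0.  ,  1.47]), np.float64(0.405))
1.4 (array([-0.67,  0.48,  0.09,  1.17,  0.  ,  1.07]), np.float64(0.405))
1.6707963267948966 (array([-0.67,  0.48,  0.09,  1.17,  0.  ,  0.8 ]), np.float64(0.405))
```

```bash
cat > turn.py <<'E'
from h import *
import sys
AX=[.519,-.3335]
def stroke(yaw0,total,phi0,step=.5,log=True):
    """grip bar at yaw0 with screw at phi0, turn clockwise by total; returns torques"""
    zt=lambda ph:.1735-.003*ph
    manip.move_to([*AX,.25],[PI,0,yaw0]); manip.grip(.06)
    manip.servo_line([*AX,zt(phi0)],feed=.08,force_limit=20); manip.grip(0); st("grip")
    n=int(np.ceil(total/step));out=[]
    for i in range(1,n+1):
        a=total*i/n
        manip.servo_line([*AX,zt(phi0+a)],rotation=[PI,0,yaw0-a],feed=.003)
        T=manip.read_ft_torque();F=manip.read_ft_force();out.append(T[2])
        print(round(phi0+a,2),"Tz %.3f"%T[2],"F",np.round(F,1),"gap %.4f"%manip.read_finger_gap(),"t %.1f"%manip.read_time_s())
    return out
def release(phi):
    manip.grip(.06); manip.servo_line([*AX,.25],feed=.12)
E
python3 - <<'E'
from turn import *
manip.grip(.05); p=manip.read_tool_pos(); manip.servo_line([p[0],p[1],.25],feed=.12); st("rel")
manip.move_to([*AX,.25],[PI,0,4.806]); st("over"); print(np.round(manip.read_joint_pos(),2))
stroke(4.806,1.0,0)
E
```

```text
rel t 10.4 p [ 0.5344 -0.0063  0.2493] F [ 0.3 -0.3  0.8] T [-0.01  0.    0.02] gap 0.05
over t 13.6 p [ 0.5191 -0.3333  0.25  ] F [0.  0.4 0.3] T [ 0.04 -0.02  0.03] gap 0.0499
[-0.67  0.47  0.26  1.37  0.   -2.34]
grip t 15.7 p [ 0.5177 -0.3338  0.174 ] F [-5.5  0.   4.8] T [0.01 1.18 0.09] gap 0.0109
0.5 Tz -0.023 F [-6.1 -0.2  4.9] gap 0.0110 t 16.4
1.0 Tz 0.029 F [-7.6  0.8  6.6] gap 0.0107 t 17.0
```

```bash
python3 - <<'E'
from h import *
im,d=snap("side")
cv2.imwrite("pics/s2c.png",cv2.resize(im[200:360,170:330,::-1],None,fx=3.5,fy=3.5,interpolation=cv2.INTER_CUBIC))
E
```

```text
(no output)
```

View pics/s2c.png

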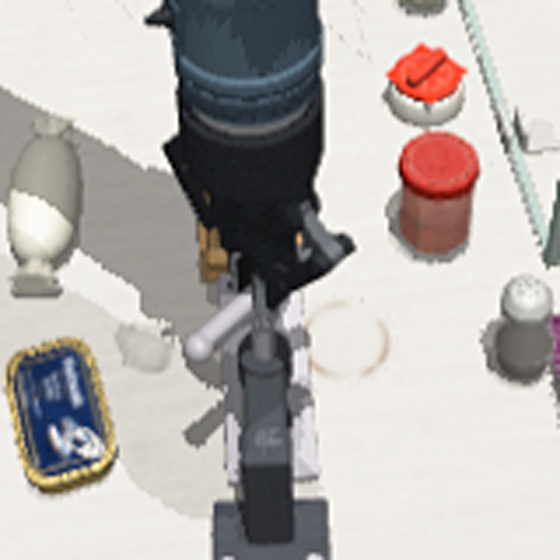

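The bar has turned clockwise: its near end is now at crop (205,345), and the tongue is still in place. I'll ease the axis offset and carry on turning.

```bash
sed -i 's/AX=\[.519,-.3335\]/AX=[.517,-.3337]/; s/\.1735-/.1745-/' turn.py; cat >> turn.py <<'E'
def turn(yaw,phi,total,step=.6):
    n=int(np.ceil(total/step))
    for i in range(1,n+1):
        a=total*i/n
        manip.servo_line([*AX,.1745-.003*(phi+a)],rotation=[PI,0,yaw-a],feed=.003)
        T=manip.read_ft_torque();F=manip.read_ft_force()
        print(round(phi+a,2),"T",np.round(T,3),"F",np.round(F,1),"p",np.round(manip.read_tool_pos(),4),"gap %.4f"%manip.read_finger_gap(),"t %.1f"%manip.read_time_s())
E
python3 - <<'E'
from turn import *
turn(3.806,1.0,4.1)
release(5.1); st()
im,d=snap("side")
cv2.imwrite("pics/s3c.png",cv2.resize(im[200:360,170:330,::-1],None,fx=3.5,fy=3.5,interpolation=cv2.INTER_CUBIC))
E
```

```text
1.59 T [0.499 0.507 0.071] F [-2.5  2.5  0.6] p [ 0.5165 -0.3329  0.1693] gap 0.0110 t 17.9
2.17 T [0.95  0.473 0.11 ] F [-3.2  5.5 -0.2] p [ 0.5166 -0.3325  0.1675] gap 0.0116 t 18.7
2.76 T [1.135 0.346 0.11 ] F [-1.7  5.4  0.1] p [ 0.517  -0.3321  0.1658] gap 0.0109 t 19.4
3.34 T [ 1.135 -0.029  0.014] F [-0.3  6.1 -0.7] p [ 0.5175 -0.332   0.1641] gap 0.0107 t 20.1
3.93 T [ 1.047 -0.197  0.06 ] F [ 0.8  5.5 -1.5] p [ 0.518  -0.3322  0.1623] gap 0.0105 t 20.9
4.51 T [ 0.932 -0.52   0.063] F [ 2.7  4.8 -1.7] p [ 0.5183 -0.3327  0.1606] gap 0.0107 t 21.6
5.1 T [ 0.669 -0.799  0.106] F [ 4.5  3.5 -4.2] p [ 0.5183 -0.3332  0.1589] gap 0.0110 t 22.4
 t 23.8 p [ 0.5167 -0.3334  0.2491] F [-0.3  0.   0.1] T [0.03 0.02 0.05] gap 0.06
```

View pics/s3c.png

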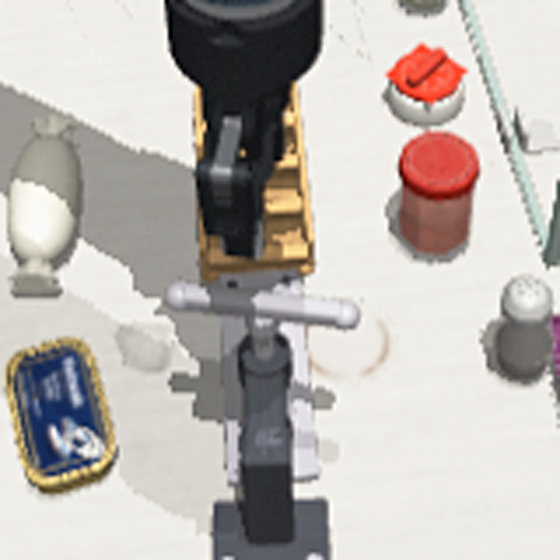

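```bash
python3 - <<'E'
from turn import *
a=plane("side",220,284,.163);b=plane("side",270,289.7,.163);print(a,b,(a+b)/2,np.arctan2(*(b-a)[[1,0]]))
y0=1.664-5.1+PI+0; print(y0)
manip.move_to([*AX,.25],[PI,0,y0+PI if y0<0 else y0])
E
```

```text
[ 0.46828254 -0.32181378  0.163     ] [ 0.56903023 -0.35030668  0.163     ] [ 0.51865639 -0.33606023  0.163     ] -0.27561660824782036
-0.2944073464102068
```

```bash
sed -i 's/AX=\[.517,-.3337\]/AX=[.518,-.335]/; s/\.1735-/.1745-/' turn.py; python3 - <<'E'
from turn import *
def g(y0,phi):
    manip.move_to([*AX,.25],[PI,0,y0]); manip.servo_line([*AX,.1745-.003*phi],feed=.1,force_limit=20); manip.grip(0); st("grip")
g(2.847,5.1); turn(2.847,5.1,3.2,.4); release(8.3)
y=2.847-3.2+PI
g(y,8.3); turn(y,8.3,1.0,.25); release(9.3); st()
im,d=snap("side")
cv2.imwrite("pics/s4c.png",cv2.resize(im[200:360,170:330,::-1],None,fx=3.5,fy=3.5,interpolation=cv2.INTER_CUBIC))
E
```

```text
grip t 28.3 p [ 0.5188 -0.3334  0.1599] F [-0.4  4.6  4.2] T [ 1.08 -0.27  0.1 ] gap 0.0106
5.5 T [ 1.139 -0.088  0.004] F [0.6 5.4 5.4] p [ 0.5186 -0.3339  0.1587] gap 0.0106 t 28.8
5.9 T [0.922 0.081 0.023] F [-0.5  5.3  7. ] p [ 0.5182 -0.3342  0.1575] gap 0.0109 t 29.4
6.3 T [0.907 0.384 0.076] F [-1.7  4.3  6.2] p [ 0.5176 -0.3344  0.1563] gap 0.0112 t 29.9
6.7 T [0.925 0.717 0.084] F [-5.   4.4  7.8] p [ 0.5171 -0.3344  0.1552] gap 0.0106 t 30.5
7.1 T [1.073 0.931 0.096] F [-4.8  5.   9.8] p [ 0.5166 -0.3341  0.154 ] gap 0.0108 t 31.0
7.5 T [1.291 1.148 0.067] F [-5.5  7.   9.5] p [ 0.5163 -0.3337  0.1528] gap 0.0105 t 31.6
7.9 T [1.494 1.187 0.075] F [-6.1  7.2 11.9] p [ 0.5161 -0.3331  0.1516] gap 0.0109 t 32.1
8.3 T [1.764 1.209 0.126] F [-5.7  8.7 10.6] p [ 0.5162 -0.3326  0.1504] gap 0.0106 t 32.7
grip t 38.5 p [ 0.5189 -0.3335  0.1503] F [0.9 5.2 4.6] T [ 1.02 -0.28  0.21] gap 0.0107
8.55 T [ 1.134 -0.241  0.002] F [1.5 6.8 5.3] p [ 0.5187 -0.3339  0.1495] gap 0.0108 t 38.9
8.8 T [ 1.051 -0.118  0.063] F [-0.   5.1  5.4] p [ 0.5184 -0.3341  0.1488] gap 0.0106 t 39.3
9.05 T [0.891 0.059 0.088] F [0.2 3.9 5.3] p [ 0.5182 -0.3343  0.1481] gap 0.0112 t 39.7
9.3 T [0.823 0.217 0.054] F [-2.1  4.6  5.6] p [ 0.5178 -0.3344  0.1473] gap 0.0108 t 40.1
 t 41.6 p [ 0.5177 -0.3347  0.2491] F [ 0.  -0.4 -0.6] T [-0.   -0.06 -0.01] gap 0.0598
```

View pics/s4c.png

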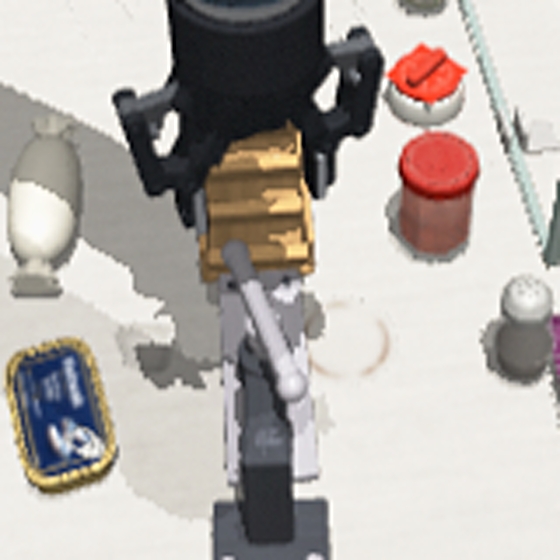

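```bash
python3 - <<'E'
from h import *
np.set_printoptions(precision=4,suppress=True)
a=plane("side",237.1,272.3,.150);b=plane("side",253.1,310.3,.150);print(a,b,(a+b)/2,np.arctan2(*(b-a)[[1,0]]))
D0=cloud("side",np.load("pics/side0d.npy"))
# move away over the boards at height, then look
print(manip.read_joint_pos().round(2) if hasattr(manip.read_joint_pos(),'round') else manip.read_joint_pos())
manip.move_to([.47,.12,.3],[PI,0,PI/2]); st()
im,d=snap("side","s5");np.save("pics/s5d.npy",d);P=cloud("side",d)
for nm,Q,us in(("start",D0,[(241,270),(245,285),(248,297)]),("now",P,[(239,278),(245,291),(250,304)])):
    print(nm,[Q[v-2:v+3,u-2:u+3,2].max().round(4) for u,v in us])
im,d=snap("top","t5");np.save("pics/t5d.npy",d)
m=[cv2.imread(f"pics/{n}5.png") for n in "ts"]
cv2.imwrite("pics/m5.png",np.vstack([cv2.resize(m[0][130:275,100:420],None,fx=2.2,fy=2.2,interpolation=2),cv2.resize(m[1][125:245,150:470],None,fx=2.2,fy=2.2,interpolation=2)]))
E
```

```text
[ 0.5069 -0.2874  0.15  ] [ 0.5294 -0.3846  0.15  ] [ 0.5181 -0.336   0.15  ] -1.3433616137507658
[-0.68  0.47  0.26  1.37  0.    0.68]
 t 43.4 p [0.4704 0.1194 0.2998] F [0.5 0.3 0.1] T [ 0.04  0.01 -0.03] gap 0.0597
start [np.float64(0.1842), np.float64(0.1849), np.float64(0.1854)]
now [np.float64(0.1565), np.float64(0.1567), np.float64(0.1563)]
```

View pics/m5.png

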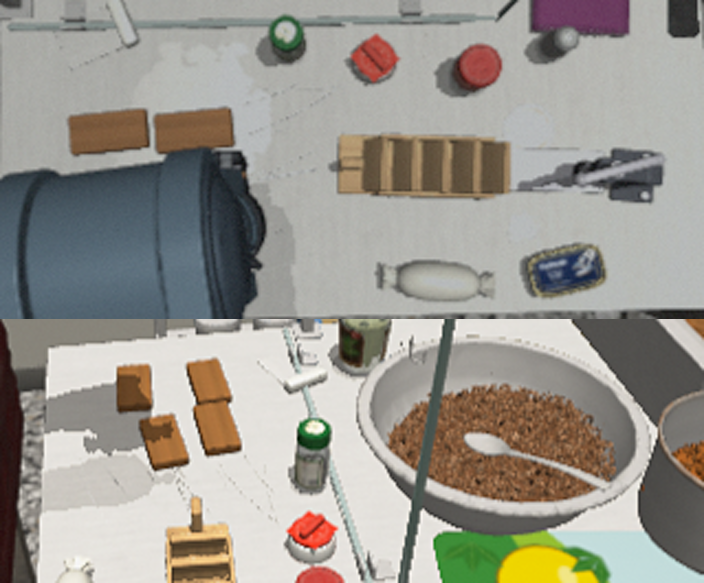

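Clamp check: the bar sank 28.3 mm (27.9 expected) and its angle agrees, so the spring is compressed about 8 mm, which is roughly 45 N. The bystanders are unmoved, but one near board looks knocked. Next I'll measure the slot positions from the depth profile.

```bash
python3 - <<'E'
from h import *
o=np.array([.5306,-.0949]);psi=PI-.049
ey=np.array([-np.sin(psi),np.cos(psi)]);ex=np.array([np.cos(psi),np.sin(psi)])
for n,f in(("top","t5d"),("side","s5d")):
    P=cloud(n,np.load(f"pics/{f}.npy")).reshape(-1,3);P=P[~np.isnan(P[:,0])]
    X=(P[:,:2]-o)@ex;Y=(P[:,:2]-o)@ey;Z=P[:,2]
    s=(abs(X)<.025)&(abs(Y)<.14)&(Z<.08)
    print(n);b=np.floor((Y[s]+.14)/.004).astype(int)
    print([(round(-.14+.004*k+.002,3),int(1000*np.median(Z[s][b==k]))) for k in range(70) if (b==k).any()])
    t=(Z>.035)&(Z<.05)&(abs(Y)<.09)&(abs(X)<.06);print("rails x",np.percentile(X[t],[1,99]))
E
```

```text
top
[(-0.138, 0), (-0.134, 0), (-0.13, 0), (-0.126, 1), (-0.122, 0), (-0.118, 0), (-0.114, 0), (-0.11, 8), (-0.106, 11), (-0.102, 10), (-0.098, 13), (-0.094, 10), (-0.09, 12), (-0.086, 12), (-0.082, 11), (-0.078, 13), (-0.074, 17), (-0.07, 25), (-0.066, 31), (-0.062, 37), (-0.058, 45), (-0.054, 51), (-0.05, 54), (-0.046, 52), (-0.042, 15), (-0.038, 11), (-0.034, 14), (-0.03, 21), (-0.026, 28), (-0.022, 34), (-0.018, 40), (-0.014, 49), (-0.01, 55), (-0.006, 54), (-0.002, 52), (0.002, 13), (0.006, 11), (0.01, 17), (0.014, 24), (0.018, 31), (0.022, 37), (0.026, 45), (0.03, 52), (0.034, 54), (0.038, 51), (0.046, 10), (0.05, 13), (0.054, 21), (0.058, 28), (0.062, 34), (0.066, 42), (0.07, 49), (0.074, 53), (0.078, 54), (0.082, 51), (0.09, 14), (0.094, 20), (0.098, 23), (0.102, 31), (0.106, 39), (0.11, 46), (0.114, 52), (0.118, 54), (0.122, 52), (0.134, 11), (0.138, 9)]
rails x [-0.04422271  0.03893307]
side
[(-0.138, 0), (-0.134, 1), (-0.13, 1), (-0.126, 0), (-0.122, 1), (-0.118, 2), (-0.11, 10), (-0.106, 12), (-0.102, 12), (-0.098, 12), (-0.094, 64), (-0.09, 66), (-0.086, 66), (-0.082, 64), (-0.078, 47), (-0.074, 59), (-0.07, 9), (-0.066, 11), (-0.062, 12), (-0.058, 12), (-0.054, 13), (-0.05, 54), (-0.046, 52), (-0.042, 53), (-0.026, 10), (-0.022, 11), (-0.018, 11), (-0.014, 13), (-0.01, 32), (-0.006, 52), (-0.002, 51), (0.002, 52), (0.018, 11), (0.022, 12), (0.026, 12), (0.03, 12), (0.034, 41), (0.038, 51), (0.042, 52), (0.058, 9), (0.062, 11), (0.066, 11), (0.07, 11), (0.074, 35), (0.078, 52), (0.082, 52), (0.086, 35), (0.102, 10), (0.106, 11), (0.11, 11), (0.114, 11), (0.118, 39), (0.122, 50), (0.126, 11), (0.13, 11), (0.134, 11), (0.138, 10)]
rails x [-0.04243867  0.04110618]
```

```bash
cat > brd.py <<'E'
from h import *
O=np.array([.5306,-.0949,0.]);PSI=PI-.049;RR=Rot.from_euler('z',PSI).as_matrix()
SY=dict(a=-.0526,b=-.0105,c=.0316,d=.0736)
AL=np.radians(15);G=.022;TZ=.0055
eul=lambda R:Rot.from_matrix(R).as_euler('xyz')
def boards(save=None):
    im,D=snap("top",save);P=cloud("top",D);hsv=cv2.cvtColor(im,cv2.COLOR_RGB2HSV)
    m=((hsv[:,:,1]>110)&(hsv[:,:,0]<18)&(hsv[:,:,2]<200)&(P[:,:,1]>.12)&(P[:,:,2]<.04)&(P[:,:,2]>.009)&(P[:,:,0]<.7)).astype(np.uint8)
    out=[]
    for c in cv2.findContours(m,0,2)[0]:
        if cv2.contourArea(c)<250: continue
        w=np.array([plane("top",u,v,.018)[:2]*1000 for u,v in c[:,0]],np.float32)
        b=cv2.minAreaRect(w);q=cv2.boxPoints(b);e=[q[1]-q[0],q[2]-q[1]];l=max(e,key=np.linalg.norm);l=l/np.linalg.norm(l)
        if l[1]>0:l=-l
        mm=np.zeros_like(m);cv2.drawContours(mm,[c],-1,1,-1)
        out.append((np.array([*np.array(b[0])/1000,.009]),np.array([*l,0.]),sorted(np.round(b[1],0)),float(np.median(P[:,:,2][mm>0]))))
    return sorted(out,key=lambda o:o[0][1])
def poses(B,L,slot,sg,lift=0.,al=AL):
    N=np.array([0,0,1.]);F=np.stack([np.cross(L,N),L,N],1)
    u=RR@[0,.5,3**.5/2];n=RR@[0,-3**.5/2,.5];Q=np.stack([np.cross(u,n),u,n],1)
    t=-(np.cos(al)*N+np.sin(al)*L);y=sg*F[:,0];R=np.stack([np.cross(y,t),y,t],1)
    p=B+G*L;p[2]=TZ
    S=O+RR@[0,SY[slot],.010]
    cen=S+u*(.0605+lift)
    return p,R,cen+Q@F.T@(p-B),Q@F.T@R
def chk(p,R):
    q=manip.solve_ik(p,eul(R)); return None if q is None else (np.round(q,2).tolist(),round(clear(q),3))
E
python3 - <<'E'
from brd import *
manip.move_to([.5,-.12,.3],[PI,0,PI/2])
bs=boards("t6")
for B,L,wh,z in bs:
    print(np.round(B,4),np.round(L,3),wh,round(z,4))
    for al in(0,15,25):
      for sg in(1,-1):
        p,R,p2,R2=poses(B,L,"d",sg,0,np.radians(al)); _,_,p3,R3=poses(B,L,"a",sg,.08,np.radians(al))
        print(al,sg,"pick",chk(p,R),"pl d",np.round(p2,3),chk(p2,R2),"pl a+",chk(p3,R3))
E
```

```text
[0.5059 0.1978 0.009 ] [ 0.142 -0.99   0.   ] [np.float64(51.0), np.float64(106.0)] nan
0 1 pick ([0.22, 0.48, -0.39, 0.7, 0.0, -1.5], np.float64(0.375)) pl d [ 0.525 -0.213  0.08 ] ([-0.01, 0.62, -0.42, 0.6, -1.05, -1.5], np.float64(0.386)) pl a+ ([0.14, 0.61, -0.21, 1.07, -1.02, -1.2], np.float64(0.39))
0 -1 pick ([0.22, 0.48, -0.39, 0.7, 0.0, 1.64], np.float64(0.375)) pl d [ 0.525 -0.213  0.08 ] ([-0.01, 0.62, -0.42, 0.6, -1.05, 1.64], np.float64(0.386)) pl a+ ([0.14, 0.61, -0.21, 1.07, -1.02, 1.94], np.float64(0.39))
15 1 pick ([0.06, 0.49, -0.41, 0.69, 0.26, -1.65], np.float64(0.377)) pl d [ 0.525 -0.213  0.08 ] ([-0.11, 0.49, -0.43, 0.59, -0.78, -1.65], np.float64(0.373)) pl a+ ([0.05, 0.46, -0.26, 0.95, -0.78, -1.42], np.float64(0.395))
15 -1 pick ([0.06, 0.49, -0.41, 0.69, 0.26, 1.49], np.float64(0.377)) pl d [ 0.525 -0.213  0.08 ] ([-0.11, 0.49, -0.43, 0.59, -0.78, 1.49], np.float64(0.373)) pl a+ ([0.05, 0.46, -0.26, 0.95, -0.78, 1.72], np.float64(0.395))
25 1 pick ([-0.03, 0.53, -0.41, 0.72, 0.43, -1.76], np.float64(0.379)) pl d [ 0.525 -0.213  0.08 ] ([-0.18, 0.43, -0.41, 
[... 3905 characters left out ...]
, -1.42], np.float64(0.395))
15 -1 pick ([0.35, 0.45, -0.48, 0.54, 0.24, 1.96], np.float64(0.349)) pl d [ 0.525 -0.213  0.08 ] ([-0.11, 0.49, -0.43, 0.59, -0.78, 1.49], np.float64(0.373)) pl a+ ([0.05, 0.46, -0.26, 0.95, -0.78, 1.72], np.float64(0.395))
25 1 pick ([0.26, 0.44, -0.57, 0.44, 0.42, -1.27], np.float64(0.341)) pl d [ 0.525 -0.213  0.08 ] ([-0.18, 0.43, -0.41, 0.63, -0.6, -1.73], np.float64(0.373)) pl a+ ([-0.02, 0.39, -0.27, 0.93, -0.61, -1.54], np.float64(0.4))
25 -1 pick ([0.26, 0.44, -0.57, 0.44, 0.42, 1.88], np.float64(0.341)) pl d [ 0.525 -0.213  0.08 ] ([-0.18, 0.43, -0.41, 0.63, -0.6, 1.41], np.float64(0.373)) pl a+ ([-0.02, 0.39, -0.27, 0.93, -0.61, 1.6], np.float64(0.4))
```

```bash
cat >> brd.py <<'E'
U=RR@[0,.5,3**.5/2]
def pick(B,L,slot,sg=-1):
    p,R,_,_=poses(B,L,slot,sg); e=eul(R)
    manip.move_to(p+[0,0,.15],e); manip.grip(.068)
    hit=manip.servo_line(p,feed=.1,force_limit=12)
    if hit: st("HIT on the way down"); return False
    manip.grip(0); st("gripped"); manip.servo_line(p+[0,0,.2],feed=.15)
    g=manip.read_finger_gap(); st("lifted"); return .045<g<.065
def place(B,L,slot,sg=-1,final=True):
    _,_,p,R=poses(B,L,slot,sg,.055); e=eul(R)
    manip.move_to(p+[0,.06,.12],e); manip.servo_line(p,feed=.12); st("pre")
    if final: insert(B,L,slot,sg)
def insert(B,L,slot,sg=-1):
    _,_,p,R=poses(B,L,slot,sg,.055)
    hit=manip.servo_line(p-U*.060,feed=.05,force_limit=8); st(f"inserted {hit}")
    d=np.dot(p-np.array(manip.read_tool_pos()),U); print("depth travelled",round(d,4)); return d
def away():
    manip.grip(.072); q=np.array(manip.read_tool_pos());t=Rot.from_euler('xyz',manip.read_ee_rot()).as_matrix()[:,2]
    manip.servo_line(q-t*.08,feed=.12); manip.servo_line(q-t*.08+[0,0,.12],feed=.15); st("away")
E
python3 - <<'E'
from brd import *
import pickle
bs=boards();B,L,wh,z=bs[0];print(B,L,wh)
pickle.dump((B,L),open("cur.pkl","wb"))
if pick(B,L,"d"):
    place(B,L,"d",final=False)
    im,_=snap("side"); cv2.imwrite("pics/p1.png",cv2.resize(im[130:330,150:350,::-1],None,fx=2.9,fy=2.9,interpolation=2))
E
```

```text
[0.50574387 0.19756747 0.009     ] [ 0.12871949 -0.99168104  0.        ] [np.float64(51.0), np.float64(106.0)]
gripped t 47.9 p [0.5095 0.1758 0.0066] F [ 0.1 -1.6  5.6] T [-0.15  0.18  0.11] gap 0.0537
lifted t 49.4 p [0.5079 0.1757 0.2045] F [ 0.9 -0.7 -1.6] T [-0.28 -0.07 -0.03] gap 0.0544
pre t 52.0 p [ 0.524 -0.24   0.128] F [-0.1 -0.9 -0.8] T [ 0.73  0.02 -0.  ] gap 0.0541
```

View pics/p1.png

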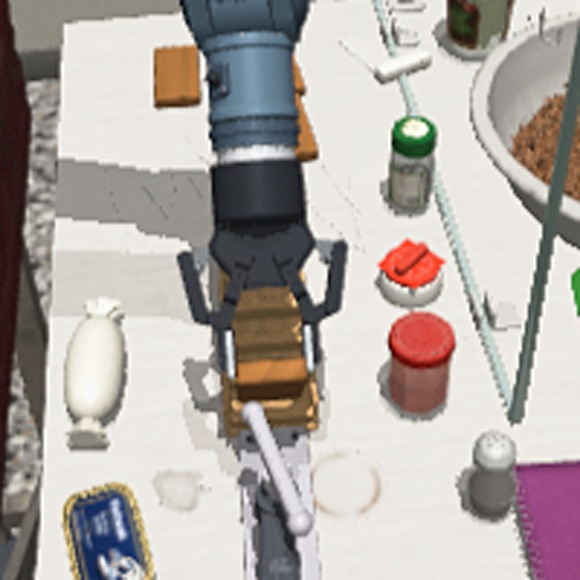

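The board is held above slot d and lines up with the rack. Its top edge is at crop (270,370), clear of the bar. Inserting now.

```bash
python3 - <<'E'
from brd import *
import pickle
B,L=pickle.load(open("cur.pkl","rb"))
d=insert(B,L,"d")
if d>.045:
    away()
    im,_=snap("side"); cv2.imwrite("pics/p2.png",cv2.resize(im[130:330,150:350,::-1],None,fx=2.9,fy=2.9,interpolation=2))
for b in boards("t7"): print(b)
E
```

```text
inserted True t 53.0 p [ 0.5244 -0.2145  0.0819] F [-0.4 -1.4  4.1] T [-0.01 -0.02 -0.05] gap 0.0541
depth travelled 0.0521
away t 55.1 p [ 0.5256 -0.1574  0.256 ] F [ 0.  -0.2 -0.1] T [ 0.59 -0.01 -0.02] gap 0.072
(array([0.58967432, 0.33676926, 0.009     ]), array([ 0.08465654, -0.99641019,  0.        ]), [np.float64(52.0), np.float64(107.0)], nan)
(array([0.46825836, 0.34053894, 0.009     ]), array([-0.02208398, -0.9997561 ,  0.        ]), [np.float64(49.0), np.float64(105.0)], 0.01832576979834282)
```

View pics/p2.png

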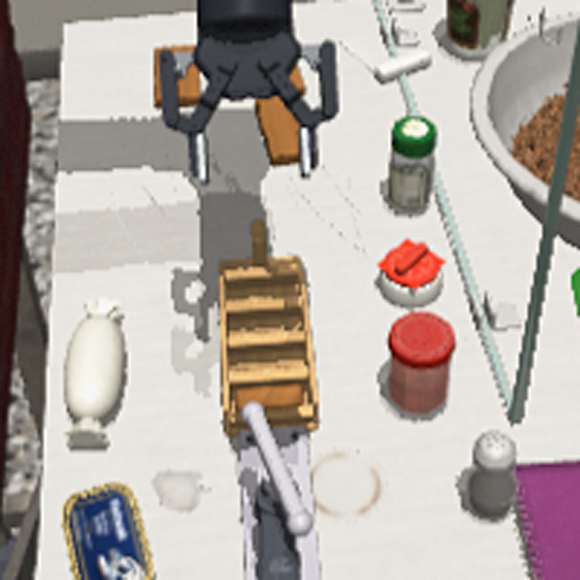

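```bash
python3 - <<'E'
from brd import *
np.set_printoptions(precision=3,suppress=True)
manip.move_to([.45,.2,.35],[PI,0,PI/2])
for n in("top","side"):
    im,D=snap(n,n+"8");P=cloud(n,D).reshape(-1,3);P=P[~np.isnan(P[:,0])]
    q=(P-O)@RR; s=(abs(q[:,0])<.025)&(q[:,1]>.03)&(q[:,1]<.16)&(q[:,2]<.14)
    b=np.floor(q[s,1]/.006).astype(int);print(n,[(round(.006*k+.003,3),(1000*np.percentile(q[s,2][b==k],[10,50,90])).astype(int).tolist()) for k in range(5,27) if (b==k).any()])
for b in boards(): print(b[0],b[1])
im=cv2.imread("pics/top8.png");cv2.imwrite("pics/p3.png",cv2.resize(im[150:240,220:400],None,fx=4.4,fy=4.4,interpolation=2))
E
```

```text
top [(0.033, [51, 54, 58]), (0.039, [49, 52, 55]), (0.045, [11, 12, 12]), (0.051, [9, 16, 20]), (0.057, [22, 26, 29]), (0.063, [30, 35, 41]), (0.069, [43, 47, 53]), (0.075, [50, 54, 56]), (0.081, [50, 52, 54]), (0.087, [44, 48, 53]), (0.093, [50, 56, 59]), (0.099, [60, 64, 68]), (0.105, [66, 71, 73]), (0.111, [75, 78, 82]), (0.117, [82, 85, 91]), (0.123, [89, 93, 96]), (0.129, [96, 101, 105]), (0.135, [103, 105, 107]), (0.141, [99, 101, 104]), (0.147, [96, 96, 96])]
side [(0.033, [10, 39, 56]), (0.039, [13, 51, 55]), (0.063, [20, 20, 20]), (0.069, [25, 27, 32]), (0.075, [35, 53, 55]), (0.081, [48, 52, 55]), (0.093, [56, 56, 56]), (0.099, [9, 10, 10]), (0.105, [8, 10, 15]), (0.111, [9, 11, 26]), (0.117, [9, 32, 54]), (0.123, [10, 49, 55]), (0.129, [9, 11, 68]), (0.135, [10, 103, 107]), (0.141, [11, 102, 105]), (0.147, [9, 96, 101]), (0.153, [8, 10, 13]), (0.159, [9, 11, 13])]
[0.589 0.217 0.009] [ 0.079 -0.997  0.   ]
[0.59  0.337 0.009] [ 0.094 -0.996  0.   ]
```

View pics/p3.png

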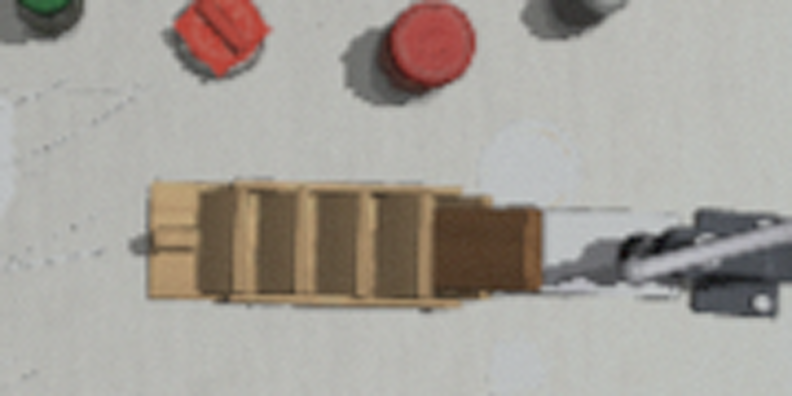

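The board stands in slot d, leaning on its divider: in the top crop it spans (433..543, 205..293), and the depth puts its top at 107 mm. I'll do the other three with checks.

```bash
python3 - <<'E'
from brd import *
for slot in "cba":
    manip.move_to([.5,-.12,.3],[PI,0,PI/2])
    bs=[b for b in boards() if b[2][0]>46 and b[2][1]>100 and b[2][1]<116]
    print(slot,[(np.round(b[0][:2],3).tolist(),b[2]) for b in bs])
    B,L=bs[0][:2]
    if not pick(B,L,slot): print("pick failed");break
    place(B,L,slot,final=False)
    if not .045<manip.read_finger_gap()<.065: print("lost");break
    if insert(B,L,slot)<.045: print("short");break
    away()
im,d=snap("top","t9")
cv2.imwrite("pics/p4.png",cv2.resize(im[130:250,120:400,::-1],None,fx=2.8,fy=2.8,interpolation=2))
E
```

```text
c [([0.589, 0.217], [np.float64(52.0), np.float64(106.0)]), ([0.59, 0.337], [np.float64(52.0), np.float64(107.0)]), ([0.468, 0.34], [np.float64(49.0), np.float64(105.0)])]
gripped t 61.4 p [0.5915 0.1954 0.0066] F [ 0.2 -1.1  6.4] T [-0.2   0.13  0.08] gap 0.0538
lifted t 62.9 p [0.5898 0.1953 0.2044] F [ 0.4 -0.1 -1.4] T [-0.35 -0.05  0.04] gap 0.0542
pre t 65.4 p [ 0.5261 -0.198   0.128 ] F [-0.1 -0.7 -0.2] T [ 0.75 -0.02  0.01] gap 0.0545
inserted True t 66.4 p [ 0.5265 -0.1725  0.0819] F [-0.6 -1.3  3.1] T [ 0.02 -0.03 -0.06] gap 0.0538
depth travelled 0.0522
away t 68.5 p [ 0.5277 -0.1155  0.256 ] F [-0.2  0.2  0.1] T [ 0.56 -0.01 -0.02] gap 0.0719
b [([0.59, 0.337], [np.float64(52.0), np.float64(107.0)]), ([0.468, 0.341], [np.float64(49.0), np.float64(105.0)])]
gripped t 73.1 p [0.5926 0.3151 0.0067] F [-0.  -0.7  4.3] T [-0.19  0.11  0.1 ] gap 0.054
lifted t 74.6 p [0.5909 0.3147 0.2043] F [ 0.2  0.3 -1.2] T [-0.33 -0.04 -0.05] gap 0.0542
pre t 77.4 p [ 0.5281 -0.1559  0.1279] F [ 0.1  0.6 -1. ] T [ 0.7  -0.03 -0.05] gap 0.0535
inserted True t 78.3 p [ 0.5285 -0.1311  0.0828] F [ 0.3 -0.9  4.2] T [-0.05 -0.06 -0.06] gap 0.0543
depth travelled 0.051
away t 80.4 p [ 0.5299 -0.0742  0.2571] F [0.  0.5 0. ] T [0.57 0.   0.06] gap 0.0719
a [([0.468, 0.34], [np.float64(49.0), np.float64(105.0)])]
gripped t 85.0 p [0.4686 0.3188 0.0066] F [-1.4 -2.2  6.1] T [-0.2   0.27  0.06] gap 0.054
lifted t 86.5 p [0.4671 0.3182 0.2044] F [ 0.1 -0.4 -0.2] T [-0.32  0.02  0.  ] gap 0.0541
pre t 89.1 p [ 0.5302 -0.1138  0.128 ] F [-0.2  0.6 -0.8] T [ 0.73 -0.03 -0.04] gap 0.0542
inserted True t 90.1 p [ 0.5306 -0.0891  0.0828] F [-0.4 -0.   4.2] T [ 0.04 -0.02 -0.01] gap 0.0545
depth travelled 0.051
away t 92.2 p [ 0.5321 -0.0322  0.2571] F [0.5 0.5 0.2] T [ 0.63 -0.02 -0.02] gap 0.0718
```

```bash
python3 - <<'E'
from brd import *
manip.move_to([.42,.35,.35],[PI,0,PI/2])
im,d=snap("top"); im2,_=snap("side")
a=cv2.resize(im[130:250,120:400,::-1],(784,336),interpolation=2);b=cv2.resize(im2[200:370,160:350,::-1],None,fx=1.5,fy=1.5,interpolation=2)
cv2.imwrite("pics/p5.png",np.vstack([a,cv2.copyMakeBorder(b,0,0,0,784-b.shape[1],0)]))
P=cloud("top",d).reshape(-1,3);P=P[~np.isnan(P[:,0])];q=(P-O)@RR;s=(abs(q[:,0])<.025)&(abs(q[:,1])<.16)&(q[:,2]<.14)
bb=np.floor((q[s,1]+.16)/.008).astype(int);print([(round(-.16+.008*k+.004,3),int(1000*np.median(q[s,2][bb==k]))) for k in range(40) if (bb==k).any()])
st()
E
```

```text
[(-0.156, 0), (-0.148, 0), (-0.14, 0), (-0.132, 0), (-0.124, 0), (-0.116, 0), (-0.108, 9), (-0.1, 12), (-0.092, 12), (-0.084, 11), (-0.076, 15), (-0.068, 28), (-0.06, 43), (-0.052, 54), (-0.044, 50), (-0.036, 51), (-0.028, 62), (-0.02, 72), (-0.012, 81), (-0.004, 91), (0.004, 102), (0.012, 104), (0.02, 99), (0.028, 80), (0.036, 89), (0.044, 100), (0.052, 105), (0.06, 101), (0.068, 78), (0.076, 87), (0.084, 97), (0.092, 104), (0.1, 101), (0.108, 78), (0.116, 85), (0.124, 95), (0.132, 103), (0.14, 103), (0.148, 98)]
 t 93.8 p [0.4202 0.3493 0.3491] F [ 0.7 -0.4 -0.9] T [-0.   -0.01  0.03] gap 0.0723
```

View pics/p5.png

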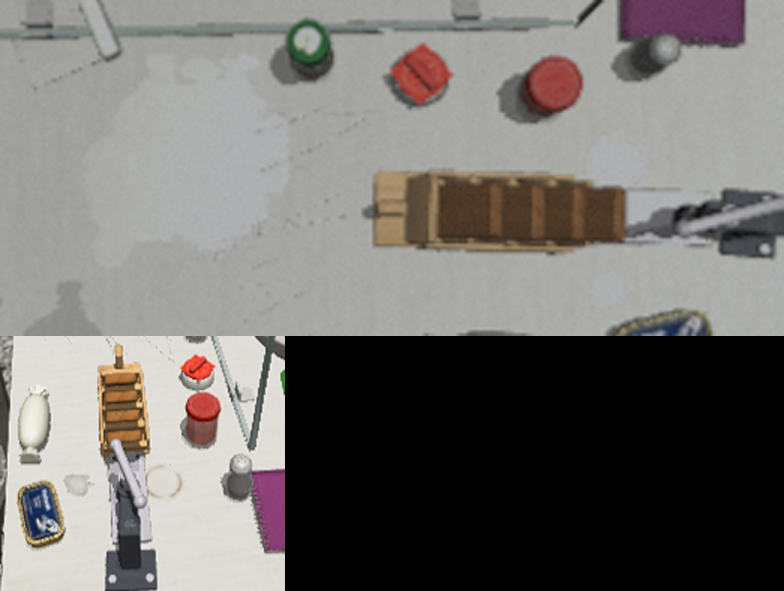

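All four boards stand in their slots, with their tops at about 104 mm and crop columns 440 to 625. The rack is still clamped and the bystanders are in place.

```bash
python3 -c "
from workcell import manip
print(manip.close_job())"
```

```text
the job is handed in; nothing more can be done
None
```

The job is handed in, but the call returned no verdict: the rack is clamped at an estimated 45 N (from screw travel, since the torque readings showed no clear rise), all four boards stand leaning in their slots, and the jars, shaker and timer stand where they were.

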